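Set the press roller of a tube labelling stand

ROBOT

A 7-joint arm with a two-finger parallel gripper is mounted at the origin on a cart in front of the work surface, level with it; the furniture and walls round the work are solid. World frame = base frame: x ahead of the robot, y to its left, z up, the work surface at z = 0. Lengths are in m, angles in rad, forces in N, time in s.
With the tool pointing down it reaches from about 0.35 to 0.9 m from the base axis. Payload 8.1 kg.
Tool frame: the origin (TCP) lies at the centre of the arm's flange, where the gripper is bolted on; the fingertips stand 178 mm ahead of it and the grasp point (between the pads) lies 159 mm ahead of it; z points along the fingers, y is the direction in which the jaws open and shut (so a half turn about z gives the same grasp; the last joint's range is limited). The gripper opens to 92 mm and grips with 3 to 60 N. Pads are 19 mm wide; open, the fingers measure 130 mm over their backs; the gripper's body (75 mm by 190 mm) begins 47 mm behind the grasp point.
Start: joints at [1.17, 0.434, 0.025, 1.573, -0.012, 1.134, -0.075], TCP at [0.183, -0.598, 0.405] pointing down, gripper open.
Joint ranges: [-2.62, 2.62], [-0.44, 2.09], [-1.27, 1.32], [0.08, 2.57], [-1.32, 4.46], [0.12, 2], [-2.74, 2.74]. Speed limits (rad/s): [2.22, 2.22, 3.01, 3.01, 3.14, 3.14, 3.14].

INTERFACE

Orientations are given as a rotation vector (axis times angle).
In Python, from cell import arm gives the robot as it stands. The module is installed in compiled form; this text tells all that it offers.
- The arm moves only by the tool move_arm, never from a script. Its argument "steps" is a list of rows, each a list of 4 numbers: the shift along the tool's x, y, z in mm, then the turn about the tool's z in rad. In form: [[x, y, z, twist], ...]. A call has 1 to 20 rows; each row is the pose to reach, as a shift and turn from the pose commanded when the call began, along the tool's axes at that moment; what a row does not reach only later rows make up. A row lasts 1/8 s, in which the tool goes at most 62.5 mm and 10.7 degrees, less where a joint would pass 70% of its speed; a pose out of reach is approached as far as the arm can. A call with a gripper value outside its range is refused whole. "grip" is the finger opening in mm, from 0 to 91.8, set as the call begins (left out, the last holds). The fingers move at their own pace and stop on an object; "grip_force" is the grip in N (left out, the last holds). Time passes only in rows, so rows that repeat a pose let the fingers close. It gives the time, the measured TCP pose, the force and the opening at its end, in the units of the state.
- arm.observe(): the state, without advancing time (a new reading comes with each control period).
- arm.get_image(name): name is "side" or "top" or "wrist"; returns the picture (480x640x3 uint8, red, green, blue); there is no depth.
- arm.camera_info(name): a dict with "mtx" (3x3 intrinsics, pixels), "dist_coeffs" ([k1, k2, p1, p2, k3] as OpenCV has them; the pictures are not rectified), "pose" (4x4, takes a point from camera to world coordinates); the wrist camera has in their place "T_tool_cam" (4x4, takes a point from camera to tool coordinates, whose origin is the TCP and whose axes are the flange's). Camera axes: x right, y down, z forward; pixel columns grow to the right and rows downward; lengths in m; the calibration is good to about 2 mm. A picture is of the moment at which its call begins: read the wrist's pose just before it. camera_info takes no time and is no camera call.
- arm.sign_off(): hands the job in, once; it reports no verdict.
The state is a dict: "clock": time; "joints": joint angles; "dq": joint speeds; "joint_efforts": joint torques, N m; "position": TCP position; "ee_rot": TCP orientation; "force": force on the tool from outside, world axes, zero at the start; "ft_torque": the same for the moment, N m; "width": opening from 0.0 (shut) to 1.0 (fully open).
Only numpy, scipy, OpenCV 4.12 (cv2) and the standard library are available. Lean on these libraries where they do the work, as an engineer would, in place of code of your own. Each camera call takes 0.05 s, during which the arm holds its last target.

TASK

Get the tube labelling stand ready for the tube that lies on its rollers: swing the clamp lever free, slide the carriage from where it is parked until its pointer stands over the line of the index clip, and swing the lever all the way back to clamp it there. Then turn the wing screw clockwise until the press roller seats on the tube, and back it off a quarter turn so that the tube is free to turn. Finish still gripping the wing screw at that setting, so that it cannot creep while I do up the lock ring under it, and leave everything else on the desk alone.

Things in the scene. Friction and masses are not known exactly. Their poses are not given: they have to be found in the camera images.
- stand: Tube labelling stand, fixed. White base 140 x 204 mm; origin under its middle, on the desk; +x away from the user, +y left, z up; yaw varies. Two rubber rollers along y at x = -37 mm carry a sample tube. At x = +35 mm a rail runs along y (top 66 mm high). A grey carriage on the rail reaches over the tube with an arm (top 88 mm high); only lever, wing screw and lock ring are higher.
- carriage (a joint): Travel of the carriage along the rail, m: 0 at the right-hand end, where it is parked clear of the tube (starts 0 to 0.012), growing to the left (stand's +y), at most 0.10. In the stand's frame the lever's axis is at x = +35 mm, y = -60 mm + travel. With the lever free it slides against about 5 N and stays where it is left; with the lever clamped it resists more than 30 N.
- pointer (a point): Lower tip of the steel pointer blade (2 mm thick) at the left front of the carriage; it moves with the carriage. Axes as the stand's.
- clip_line (a point): Middle of the black line (1.6 mm wide) across the top of the index clip, a steel saddle 10 mm long on the scale ledge in front of the rail, left of the parked pointer. Axes as the stand's, y along the rail. Its place along the ledge varies. The carriage is at the mark when pointer and line agree along y; the tip passes 2 mm above the line.
- clamp_lever (a joint): Angle of the clamp lever, rad, about an upright axis on top of the carriage above the rail: 0 = clamped, lever points straight back (stand's +x); grows counter-clockwise from above; 1.5 = stop, free, lever points left (stand's +y). The brake bites below about 0.5. Turning takes about 0.1 N m (2 N at the handle); it stays where it is left.
- lever_grip (a point): Point to grip on the lever's upright black handle (round, 14 mm thick, it spins freely on its pin, top 150 mm above the desk): 55 mm from the lever's axis, 134 mm above the desk, clear for 26 mm below and 16 mm above this point. Site x points from the lever's axis to the handle. It moves with carriage and lever.
- wing_screw (a joint): Turn of the wing screw, rad: 0 = seated, the press roller bears on the tube and the screw stops hard; it grows counter-clockwise seen from above (loosening; the screw rises 6 mm a turn). It starts 2.0 to 3.0 rad open. Friction about 0.05 N m; it stays where it is left. Stop at 4.0.
- screw_grip (a point): Point to grip on the wing screw: on its upright axis at mid-height of the wing, 122 mm above the desk when seated, up to 3 mm higher when open. The wing is a black bar 43 mm long (point x), 10 mm thick (point y), 24 mm high; fingers close along point y, tips free down to 98 mm above the desk. It is 72 mm in front of the lever's axis, over the tube, and moves with the carriage.
- press_head: Fork with the small rubber press roller (16 mm thick, 14 mm wide) under the carriage's arm on the wing screw's axis; goes up and down with the screw.
- tube: Sample tube (12.8 mm thick, 89 mm long, cap 16 mm thick) lying loose on the two rollers, cap to the left. Origin at the middle of its round foot, z axis along the tube to the cap.
- tube_mid (a point): Middle of the tube's glass body, on its axis, 34 mm from the foot.
- tube_seat (a point): Where tube_mid lies when the tube rests on the rollers: 41 mm above the desk, between the rollers, 37 mm in front of the stand's middle.
- strip_bottle: Bystander: white bottle with black cap, 50 mm thick, 133 mm high, standing loose behind the stand. Origin at its foot.
- dropper: Bystander: small white dropper bottle, 26 mm thick, 62 mm high, standing loose at the back right. Origin at its foot.

How it is judged:
On the way, in this order (a step that is already met when the one before it is completed fails the run):
1. the clamp lever is swung free (at least 0.9 rad) (value of joint clamp_lever above 0.9 rad), for 0.1 s.
2. the carriage's pointer stands at the line of the index clip, within 5 mm (y of pointer in the frame of clip_line between -0.005 and 0.005 m), for 0.1 s.
3. the lever is back at its clamped end (below 0.2 rad) with the pointer still at the line (all of step 2 and value of joint clamp_lever below 0.2 rad), for 0.2 s.
4. the wing screw is turned down until it seats (below 0.12 rad) and the press roller bears on the tube (all of step 3 and value of joint wing_screw below 0.12 rad and contact force between press_head and tube above 0.5 N), for 0.15 s.
At the end, for the whole second after the job is handed in: Wing screw 1.57 rad (+-0.35) back from its seat, at rest, gripped between the fingers (over 3 N, within 25 mm of its grip point); press roller off the tube; lever clamped (below 0.2 rad), pointer within 5 mm of the clip's line, tube lying on its rollers (within 12 mm) (all of step 3 and value of joint wing_screw between 1.22 and 1.92 rad and contact force between the fingers and press_head above 3 N and distance between the grasp point and screw_grip below 0.025 m and velocity of joint wing_screw between -0.1 and 0.1 rad/s and contact force between press_head and tube below 0.3 N and distance between tube_mid and tube_seat below 0.012 m and angle between the z axis of tube and the y axis of stand, either way round below 0.15 rad); the arm keeps its last pose, push and grip.
It fails at once if the strip bottle or the dropper bottle is pushed away (more than 30 mm) (distance of any of strip_bottle, dropper from where it was at the start of the episode above 0.03 m).
It also fails if it takes over 54 s, if anything falls off the work surface, if the arm or the gripper's body presses on something with over 40 N, if the wrist force passes 120 N, or if a joint passes its speed limit or range.

## Working session

There is one attempt and no reset: what is moved stays moved. The work goes in short steps, Python scripts to look and compute and a tool call to move; the robot and the scene stay as the last step left them, time stands still between calls to the robot, and variables do not carry over. Pictures are saved under pics/ and viewed, and the job is handed in when it is done.

Besides the shell and the picture viewer there is one more tool, called as name([rows], argument=value, ...), one row to a line, values as JSON. move_arm: Moves the arm, as the interface text tells. Its arguments: {"type":"object","properties":{"steps":{"type":"array"},"grip":{"type":"number"},"grip_force":{"type":"number"}},"required":["steps"]}

```bash
mkdir -p pics; python3 - <<'E'
from cell import arm
import cv2
print(arm.observe())
for n in("side","top","wrist"):
    cv2.imwrite(f"pics/{n}0.png",arm.get_image(n)[:,:,::-1])
    print(n,arm.camera_info(n))
E
```

```text
{'clock': 0.0, 'joints': array([ 1.17044057,  0.43520659,  0.02497166,  1.57411034, -0.01161731,
        1.13397811, -0.07508243]), 'dq': array([ 6.38197055e-04, -2.07471444e-04, -8.32761784e-04, -3.43730627e-04,
        3.87771746e-04,  6.37973965e-04,  7.90653190e-05]), 'joint_efforts': array([-2.82455294e-04, -6.67845941e+01,  9.84624512e-01, -3.14461684e+01,
       -6.06983900e-02,  4.30359878e-02,  1.41128753e-04]), 'position': array([ 0.18326291, -0.59728091,  0.40394979]), 'ee_rot': array([-3.10535468e+00, -4.65671970e-01,  5.55675579e-04]), 'force': array([ 0.36658317, -0.3812619 , -0.45627477]), 'ft_torque': array([0.01330711, 0.02879508, 0.00687206]), 'width': 0.9975511867869274}
side {'mtx': array([[497.65113966,   0.        , 320.07367354],
       [  0.        , 497.65113966, 240.6102107 ],
       [  0.        ,   0.        ,   1.        ]]), 'dist_coeffs': array([-0.01420832,  0.        ,  0.        ,  0.        ,  0.        ]), 'pose': array([[ 9.56369277e-01, -1.68802173e-01,  2.38460968e-01,
         3.69279038e-01],
       [-2.92160454e-01, -5.53333025e-01,  7.800415
[... 619 characters left out ...]
99441704,  1.00029361],
       [ 0.        ,  0.        ,  0.        ,  1.        ]])}
wrist {'mtx': array([[341.23170765,   0.        , 329.16047763],
       [  0.        , 341.23170765, 240.58294532],
       [  0.        ,   0.        ,   1.        ]]), 'dist_coeffs': array([-0.01506532,  0.        ,  0.        ,  0.        ,  0.        ]), 'T_tool_cam': array([[-9.43894920e-04, -9.58542314e-01, -2.84948663e-01,
         7.71206645e-02],
       [ 9.99997959e-01, -1.41377504e-03,  1.44331335e-03,
         1.66034288e-04],
       [-1.78633023e-03, -2.84946719e-01,  9.58541692e-01,
         1.96370326e-02],
       [ 0.00000000e+00,  0.00000000e+00,  0.00000000e+00,
         1.00000000e+00]])}
```

View pics/side0.png

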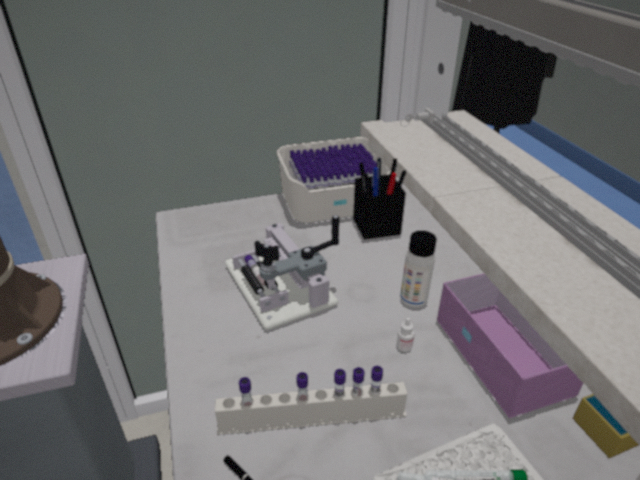

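View pics/top0.png

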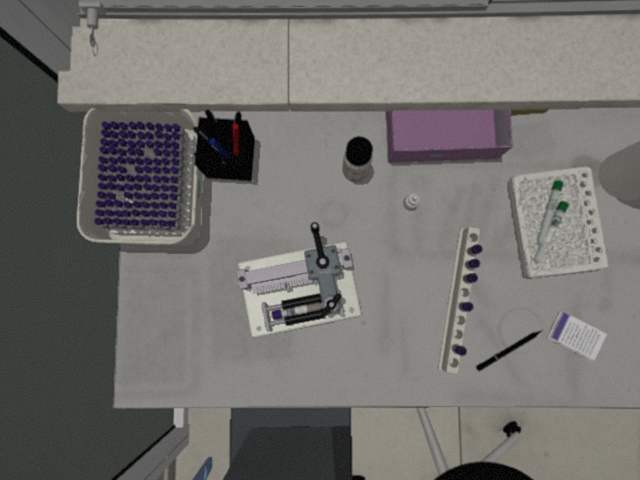

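The top view shows the stand around px (300,290), with the lever at (316,228)-(323,262). The bottle is at (358,150) and the dropper at (411,201). I'll zoom in next.

```bash
python3 - <<'E'
import cv2
a=cv2.imread("pics/top0.png")[210:345,225:375]
cv2.imwrite("pics/top0z.png",cv2.resize(a,(660,594),interpolation=cv2.INTER_CUBIC))
a=cv2.imread("pics/side0.png")[205:340,215:365]
cv2.imwrite("pics/side0z.png",cv2.resize(a,(660,594),interpolation=cv2.INTER_CUBIC))
E
```

```text
(no output)
```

View pics/top0z.png

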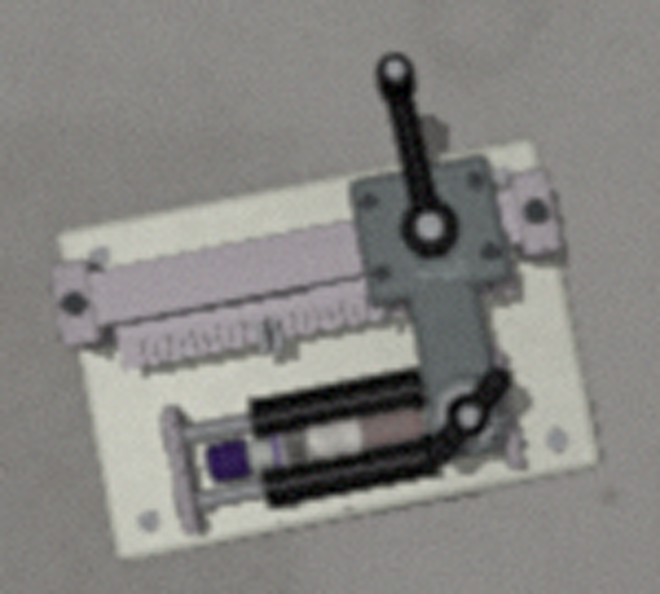

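View pics/side0z.png

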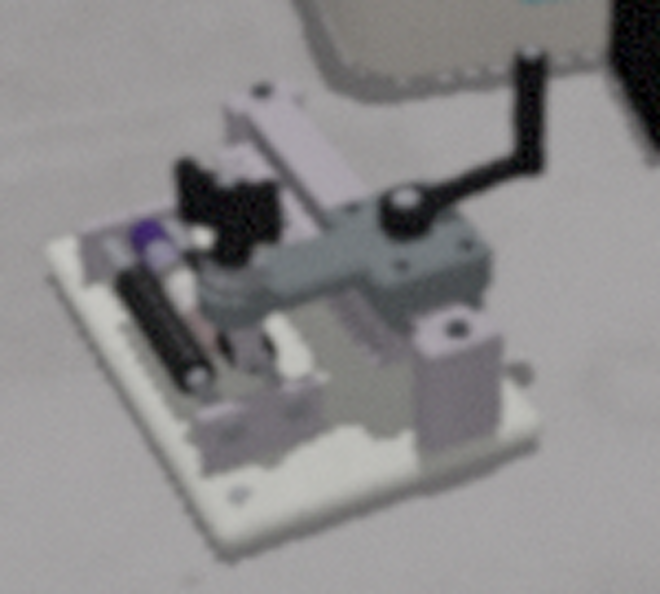

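View pics/wrist0.png

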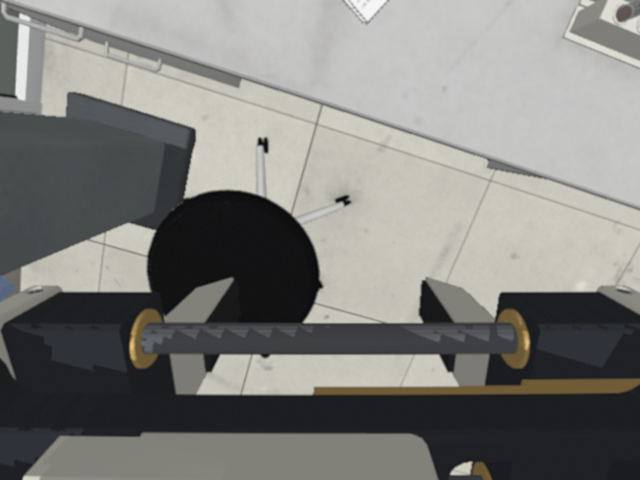

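The zooms show the base corners, lever hub, handle top, wing screw and clip line clearly. I'll cast rays from these.

```bash
cat > h.py <<'E'
import numpy as np, cv2
from cell import arm
from scipy.spatial.transform import Rotation as R
def ray(n,px,T=None):
    c=arm.camera_info(n); P=c['pose'] if T is None else T@c['T_tool_cam']
    u=cv2.undistortPoints(np.array([[px]],float),c['mtx'],c['dist_coeffs'])[0,0]
    return P[:3,3],P[:3,:3]@np.array([u[0],u[1],1])
def onz(n,px,z,T=None):
    o,d=ray(n,px,T); return o+d*(z-o[2])/d[2]
def tri(r1,r2):
    A=np.stack([r1[1],-r2[1]],1); s=np.linalg.lstsq(A,r2[0]-r1[0],rcond=None)[0]
    a=r1[0]+r1[1]*s[0];b=r2[0]+r2[1]*s[1]; return (a+b)/2,np.linalg.norm(a-b)
def toolT():
    s=arm.observe();T=np.eye(4);T[:3,:3]=R.from_rotvec(s['ee_rot']).as_matrix();T[:3,3]=s['position'];return T
E
python3 - <<'E'
from h import *
t=lambda x,y:(x/4.4+225-.4,y/4.4+210-.4)
s=lambda x,y:(x/4.4+215-.4,y/4.4+205-.4)
C=[onz('top',t(*p),.012)for p in[(58,235),(530,142),(597,462),(120,555)]]
print(np.round(C,4)); 
for i in range(4):
    d=C[(i+1)%4]-C[i]; print(np.linalg.norm(d),np.degrees(np.arctan2(d[1],d[0])))
c=np.mean(C,0)
d=(C[0]-C[1]+C[3]-C[2]); yaw=np.arctan2(d[1],d[0])-np.pi/2
d2=(C[0]-C[3]+C[1]-C[2]); yaw2=np.arctan2(d2[1],d2[0]); print('c',c,'yaw',yaw,yaw2)
yaw=(2*yaw+yaw2)/3
Rm=np.array([[np.cos(yaw),-np.sin(yaw)],[np.sin(yaw),np.cos(yaw)]])
loc=lambda p:Rm.T@(p[:2]-c[:2])
for nm,a,b in[('handle',(395,70),(530,52)),('hub',(430,228),(407,200)),('bolt',(537,211),(458,328)),('boltL',(74,303),(262,92))]:
    p,g=tri(ray('top',t(*a)),ray('side',s(*b))); print(nm,p,g,loc(p))
for nm,a,z in[('handle',(395,70),.15),('hub',(430,228),.11),('wing',(468,415),.134),('wingA',(437,452),.134),('wingB',(503,378),.134),('clip',(280,335),.066),('pointer',(398,312),.066)]:
    p=onz('top',t(*a),z);print(nm,p,loc(p))
for nm,a,z in[('handle',(530,52),.15),('wing',(232,180),.134)]:
    p=onz('side',s(*a),z);print(nm,p,loc(p))
E
```

```text
[[ 0.5489  0.0583  0.012 ]
 [ 0.5866 -0.1378  0.012 ]
 [ 0.4545 -0.164   0.012 ]
 [ 0.418   0.0314  0.012 ]]
0.19973454797095208 -79.12018314587078
0.13465980966386903 -168.81777554493368
0.19874251938527474 100.59392565109502
0.13367714084085905 11.61072280064819
c [ 0.50198862 -0.05302129  0.012     ] yaw 0.18739996584080076 0.1988922940830054
handle [ 0.5987776  -0.08341065  0.15045093] 0.00016412108502801342 [ 0.0892486  -0.04823182]
hub [ 0.54547783 -0.09586457  0.10071374] 0.000636069480865269 [ 0.03455334 -0.05032817]
bolt [ 0.55360414 -0.13776805  0.06851196] 0.00021869946553429106 [ 0.03456703 -0.09301235]
boltL [0.51865302 0.04328932 0.0671917 ] 0.000331173356976084 [0.03466613 0.09138761]
handle [ 0.59891738 -0.0834253   0.15      ] [ 0.08938305 -0.04827277]
hub [ 0.54456141 -0.09577686  0.11      ] [ 0.0336703  -0.05006788]
wing [ 0.47542564 -0.10904869  0.134     ] [-0.03672773 -0.04995732]
wingA [ 0.46227165 -0.09779104  0.134     ] [-0.04750224 -0.03640475]
wingB [ 0.48862194 -0.12178915  0.134     ] [-0.02619354 -0.06497373]
clip [ 0.50592297 -0.03706655  0.066     ] [0.00689511 0.01491611]
pointer [ 0.51462715 -0.08317588  0.066     ] [ 0.00667674 -0.03200708]
handle [ 0.59892407 -0.08273744  0.15      ] [ 0.08952035 -0.04759872]
wing [ 0.47668236 -0.10921812  0.134     ] [-0.03552613 -0.05036253]
```

The stand centre is about (0.502, -0.053) with yaw about 0.19, and travel is about 0.010 m. The wing is about 2.2 rad open. I'll move above the stand to refine these with the wrist camera.

move_arm([
  [20, -17, 0, 0],
  [55, -46, 0, 0.02],
  [95, -80, 0, 0.03],
  [135, -114, 0, 0.04],
  [175, -147, 0, 0.05],
  [215, -181, 0, 0.06],
  [255, -215, 0, 0.07],
  [295, -249, 0, 0.08],
  [335, -282, 0, 0.09],
  [375, -316, 0, 0.1],
  [415, -350, 0, 0.105],
  [450, -379, 0, 0.105],
  [475, -400, 0, 0.105],
  [489, -412, 0, 0.105],
  [489, -412, 0, 0.105],
  [489, -412, 0, 0.105],
], grip=45)

```text
clock: 2.15
position: [0.5294, -0.0617, 0.4045]
ee_rot: [3.126, 0.299, -0.001]
force: [0.4, 0.0, 0.9]
width: 0.49
```

```bash
python3 - <<'E'
from h import *
T=toolT();im=arm.get_image('wrist');np.save('T1.npy',T)
cv2.imwrite("pics/w1.png",im[:,:,::-1]);s=arm.observe()
print(np.round(T,4),s['clock'],s['joints'],s['force'])
E
```

```text
[[ 9.818e-01  1.898e-01 -8.000e-04  5.294e-01]
 [ 1.898e-01 -9.818e-01 -9.000e-04 -6.170e-02]
 [-1.000e-03  7.000e-04 -1.000e+00  4.045e-01]
 [ 0.000e+00  0.000e+00  0.000e+00  1.000e+00]] 2.2 [ 0.23118841  0.30559839 -0.27601579  1.77897824  0.09453539  1.07037192
 -1.45843393] [-0.60151544  0.13698254 -0.08512106]
```

View pics/w1.png

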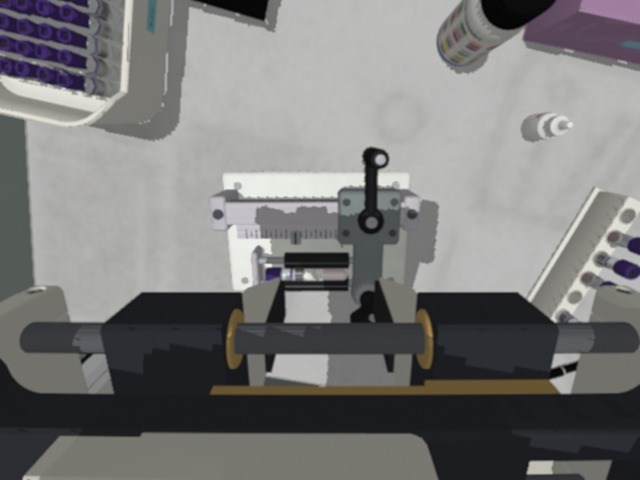

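```bash
python3 - <<'E'
import cv2
a=cv2.imread("pics/w1.png")[180:330,200:400]
cv2.imwrite("pics/w1z.png",cv2.resize(a,(800,600),interpolation=cv2.INTER_CUBIC))
E
```

```text
(no output)
```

View pics/w1z.png

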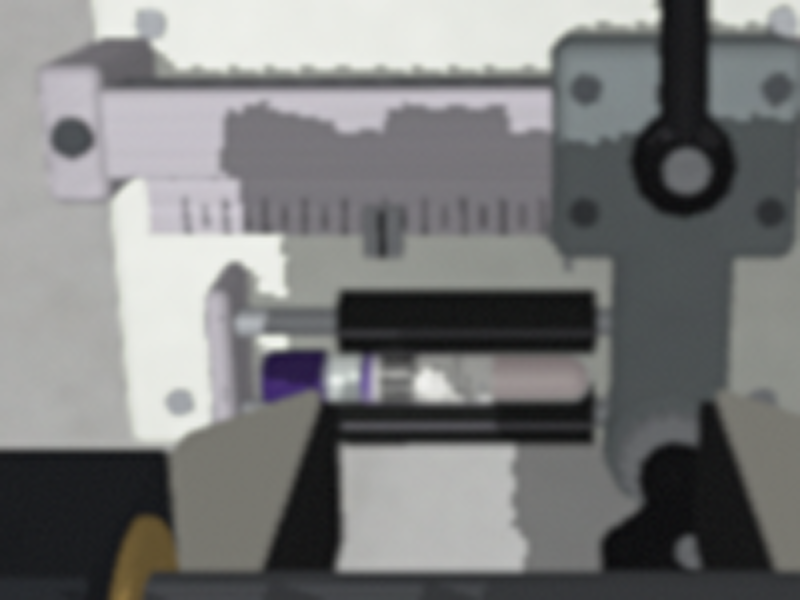

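The clip line is at px (295,238). A pointer nub shows below the carriage's left front corner at about (342,245).

```bash
python3 - <<'E'
from h import *
T=np.load('T1.npy'); yaw=.191;c=np.array([.5020,-.0530])
Rm=np.array([[np.cos(yaw),-np.sin(yaw)],[np.sin(yaw),np.cos(yaw)]])
loc=lambda p:np.r_[Rm.T@(p[:2]-c),p[2]]
t=lambda x,y:(x/4.4+225-.4,y/4.4+210-.4)
w=lambda x,y:(x/4+200-.4,y/4+180-.4)
for nm,a,b in[('clip',(270,335),(382,232)),('clip',(280,335),(382,232)),('hub',(430,228),(685,170)),('bolt L',(74,303),(72,137)),('carr corner FL',(375,300),(556,252)),('pointer',(398,315),(568,265))]:
    p,g=tri(ray('top',t(*a)),ray('wrist',w(*b),T));print(nm,loc(p),g)
for z in(.05,.055,.06,.065):print(z,loc(onz('wrist',w(382,232),z,T)),loc(onz('wrist',w(568,265),z,T)))
# rail-left end, reference
for nm,a,z in[('boltL',(72,137),.0675),('hub',(685,170),.101)]:print(nm,loc(onz('wrist',w(*a),z,T)))
a=cv2.imread("pics/top0.png")[255:295,275:335]
cv2.imwrite("pics/t2.png",cv2.resize(a,(780,520),interpolation=cv2.INTER_CUBIC))
E
```

```text
clip [0.00792769 0.01930367 0.05743684] 0.00012677163345440812
clip [0.00746442 0.01742872 0.0566792 ] 0.004053647691880814
hub [ 0.03422162 -0.05018713  0.10115878] 4.0932064111494834e-05
bolt L [0.03465193 0.0910738  0.06827466] 0.00022595404389323754
carr corner FL [ 0.01207825 -0.0237842   0.08813928] 0.0012829112600049677
pointer [ 0.0049076  -0.02915416  0.07434828] 0.005432201589163153
0.05 [0.00578957 0.02012281 0.05      ] [-0.00312562 -0.02744628  0.05      ]
0.055 [0.00723179 0.01961453 0.055     ] [-0.00155027 -0.02724421  0.055     ]
0.06 [0.00867402 0.01910625 0.06      ] [ 2.50894106e-05 -2.70421363e-02  6.00000000e-02]
0.065 [0.01011624 0.01859796 0.065     ] [ 0.00160045 -0.02684006  0.065     ]
boltL [0.03442545 0.09123351 0.0675    ]
hub [ 0.03417649 -0.05018816  0.101     ]
```

View pics/t2.png

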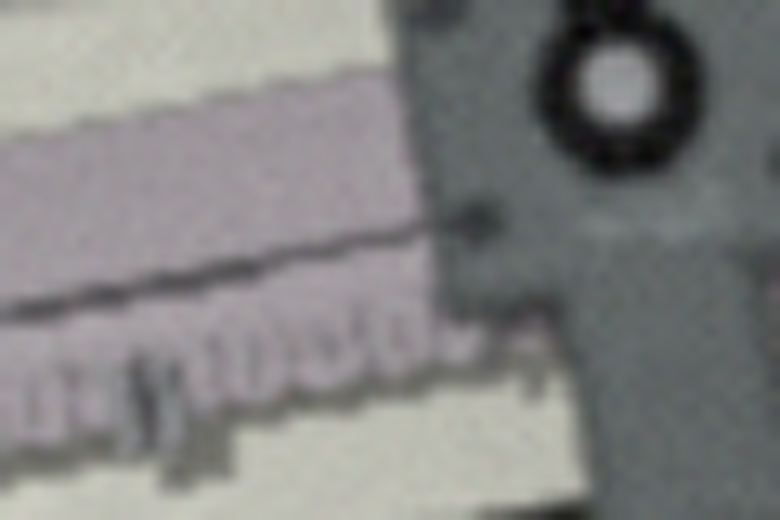

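The line sits at stand y≈0.0193 and the pointer at about -0.027, so the slide is about 46 mm. I'll grip the handle with the camera turned to the user's side, so that the pointer and clip stay in view.

move_arm([
  [4, 2, 0, -0.18],
  [10, 5, 0, -0.36],
  [18, 10, 0, -0.54],
  [28, 15, 0, -0.72],
  [38, 21, 0, -0.9],
  [48, 26, 0, -1.08],
  [56, 30, 0, -1.26],
  [61, 33, 0, -1.44],
  [64, 34.5, 0, -1.62],
  [64, 34.5, 0, -1.8],
  [64, 34.5, 0, -1.98],
  [64, 34.5, 0, -2.16],
  [64, 34.5, 0, -2.34],
  [64, 34.5, 10, -2.52],
  [64, 34.5, 20, -2.7],
  [64, 34.5, 30, -2.88],
  [64, 34.5, 35, -3.06],
  [64, 34.5, 40, -3.14],
  [64, 34.5, 40, -3.14],
  [64, 34.5, 40, -3.14],
])

```text
clock: 4.7
position: [0.5992, -0.0826, 0.3649]
ee_rot: [0.295, -3.128, 0.001]
force: [0.8, 0.3, -0.6]
width: 0.495
```

```bash
python3 - <<'E'
from h import *
T=toolT();im=arm.get_image('wrist');np.save('T2.npy',T)
cv2.imwrite("pics/w2.png",im[:,:,::-1]);s=arm.observe()
print(np.round(T,4),s['clock'],s['joints'],s['force'])
E
```

```text
[[-9.824e-01 -1.870e-01 -0.000e+00  5.992e-01]
 [-1.870e-01  9.824e-01 -5.000e-04 -8.260e-02]
 [ 1.000e-04 -5.000e-04 -1.000e+00  3.649e-01]
 [ 0.000e+00  0.000e+00  0.000e+00  1.000e+00]] 4.75 [ 0.64559816  0.60874435 -0.9264247   1.62155353  0.51882392  1.17586956
  1.35974698] [-0.71765053  1.08358383 -0.65186918]
```

View pics/w2.png

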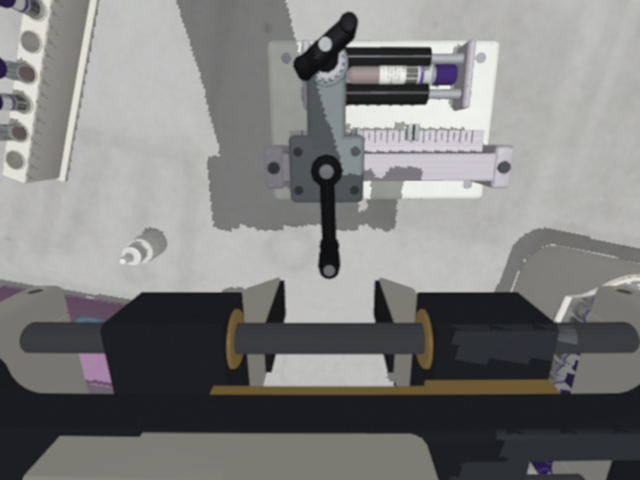

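The handle top is at px (330,270), centred between the fingers. The pointer and clip are around (365-415,132). I'll zoom in there.

```bash
python3 - <<'E'
import cv2
a=cv2.imread("pics/w2.png")[100:190,330:450]
cv2.imwrite("pics/w2z.png",cv2.resize(a,(800,600),interpolation=cv2.INTER_CUBIC))
from h import *
T=np.load('T2.npy'); yaw=.191;c=np.array([.5020,-.0530])
Rm=np.array([[np.cos(yaw),-np.sin(yaw)],[np.sin(yaw),np.cos(yaw)]])
loc=lambda p:np.r_[Rm.T@(p[:2]-c),p[2]]
print(loc(onz('wrist',(330,270),.15,T)),loc(onz('wrist',(326,170),.101,T)), T[:3,:3].T@(onz('wrist',(330,270),.15,T)-T[:3,3]))
E
```

```text
[ 0.08977191 -0.04765882  0.15      ] [ 0.03368772 -0.05029816  0.101     ] [ 5.64487125e-05 -6.22532260e-05  2.14872768e-01]
```

View pics/w2z.png

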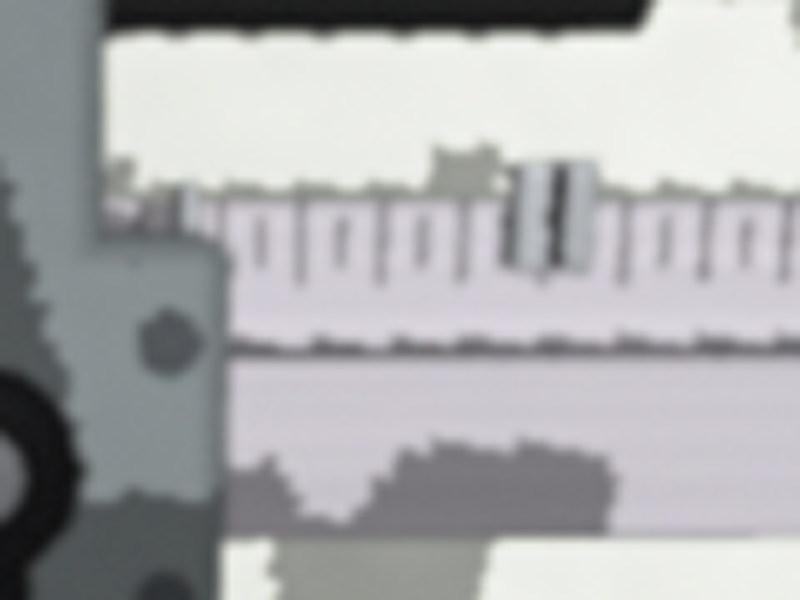

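```bash
python3 - <<'E'
from h import *
T=np.load('T2.npy'); yaw=.191;c=np.array([.5020,-.0530])
Rm=np.array([[np.cos(yaw),-np.sin(yaw)],[np.sin(yaw),np.cos(yaw)]])
loc=lambda p:np.r_[Rm.T@(p[:2]-c),p[2]]
w=lambda x,y:(x/6.667+330-.4,y/6.667+100-.4)
for z in(.06,.07,.08):print(z,loc(onz('wrist',w(175,187),z,T)),loc(onz('wrist',w(190,187),z,T)))
print(loc(onz('wrist',w(560,220),.0574,T)))
E
```

```text
0.06 [ 0.00409561 -0.02683584  0.06      ] [ 0.00410115 -0.02504693  0.06      ]
0.07 [ 0.00440713 -0.02755773  0.07      ] [ 0.00441248 -0.02583154  0.07      ]
0.08 [ 0.00471865 -0.02827962  0.08      ] [ 0.00472381 -0.02661615  0.08      ]
[0.0079227  0.01995595 0.0574    ]
```

move_arm([
  [0, 0, 25, 0],
  [0, 0, 50, 0],
  [0, 0, 68, 0],
  [0, 0, 72, 0],
  [0, 0, 72, 0],
])

```text
clock: 5.38
position: [0.5996, -0.0817, 0.2931]
ee_rot: [-0.3, 3.127, 0.0]
force: [-0.2, -0.1, -0.7]
width: 0.485
```

move_arm([
  [0, 0, 0, 0],
  [0, 0, 0, 0],
  [0, 0, 0, 0],
  [0, 0, 0, 0],
], grip=5, grip_force=12)

```text
clock: 5.88
position: [0.5995, -0.0818, 0.2929]
ee_rot: [-0.3, 3.127, -0.0]
force: [-0.2, -0.4, 1.8]
width: 0.149
```

move_arm([
  [0.4, 4.4, 0, 0],
  [1.6, 10.9, 0, 0],
  [3.5, 17.2, 0, 0],
  [6.2, 23.2, 0, 0],
  [9.6, 28.9, 0, 0],
])

```text
clock: 6.5
position: [0.5842, -0.055, 0.2927]
ee_rot: [0.3, -3.127, 0.001]
force: [0.0, -4.0, 1.2]
width: 0.15
```

move_arm([
  [4, 5.2, 0, 0],
  [8.7, 9.9, 0, 0],
  [13.8, 14, 0, 0],
  [19.5, 17.4, 0, 0],
  [25.5, 20.2, 0, 0],
  [30.7, 21.9, 0, 0],
  [36, 23.1, 0, 0],
  [38.8, 23.5, 0, 0],
  [38.8, 23.5, 0, 0],
])

```text
clock: 7.62
position: [0.5417, -0.0397, 0.2926]
ee_rot: [0.3, -3.127, 0.0]
force: [-0.4, -5.5, 0.9]
width: 0.147
```

```bash
python3 - <<'E'
from h import *
T=toolT();im=arm.get_image('wrist');np.save('T3.npy',T)
cv2.imwrite("pics/w3.png",im[:,:,::-1]);s=arm.observe()
print(np.round(T,4),s['clock'],s['joints'],s['force'])
E
```

```text
[[-9.818e-01 -1.899e-01 -5.000e-04  5.417e-01]
 [-1.899e-01  9.818e-01 -3.000e-04 -3.970e-02]
 [ 5.000e-04 -2.000e-04 -1.000e+00  2.926e-01]
 [ 0.000e+00  0.000e+00  0.000e+00  1.000e+00]] 7.675 [ 0.61062201  0.59991846 -0.91201994  1.85159378  0.56936736  0.97602432
  1.21033042] [-0.9956908  -4.46041197  1.83492034]
```

View pics/w3.png

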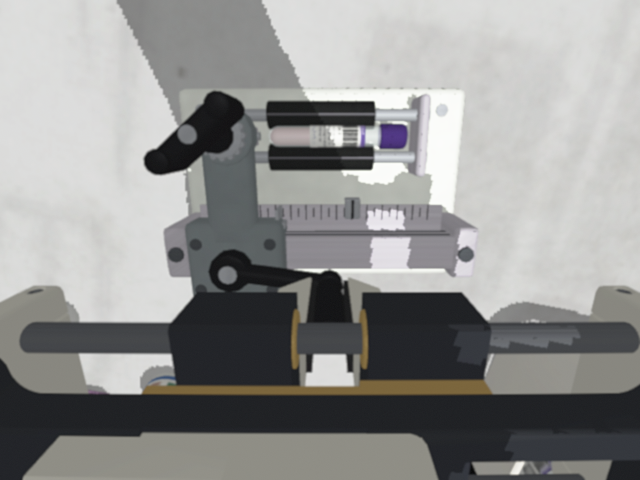

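The lever is free, pointing left. I'll slide most of the way and then measure.

move_arm([
  [0, 3, 0, 0],
  [0, 8, 0, 0],
  [0, 13, 0, 0],
  [0, 18, 0, 0],
  [0, 23, 0, 0],
  [0, 28, 0, 0],
  [0, 33, 0, 0],
  [0, 37, 0, 0],
  [0, 40, 0, 0],
  [0, 40, 0, 0],
  [0, 40, 0, 0],
])

```text
clock: 9.05
position: [0.5342, 0.0, 0.2927]
ee_rot: [0.3, -3.127, -0.001]
force: [-1.2, -3.0, 1.5]
width: 0.149
```

```bash
python3 - <<'E'
from h import *
T=toolT();im=arm.get_image('wrist');np.save('T4.npy',T)
im=im[:,:,::-1];cv2.imwrite("pics/w4.png",im);s=arm.observe()
print(np.round(T[:3,3],4),s['clock'],s['joints'],s['force'])
cv2.imwrite("pics/w4z.png",cv2.resize(im[180:300,180:340],(800,600),interpolation=cv2.INTER_CUBIC))
E
```

```text
[0.5342 0.     0.2927] 9.1 [ 0.54585405  0.58779929 -0.91649773  1.87298024  0.56424654  0.96449541
  1.13572242] [-0.22024952 -1.5471183   2.24201061]
```

View pics/w4z.png

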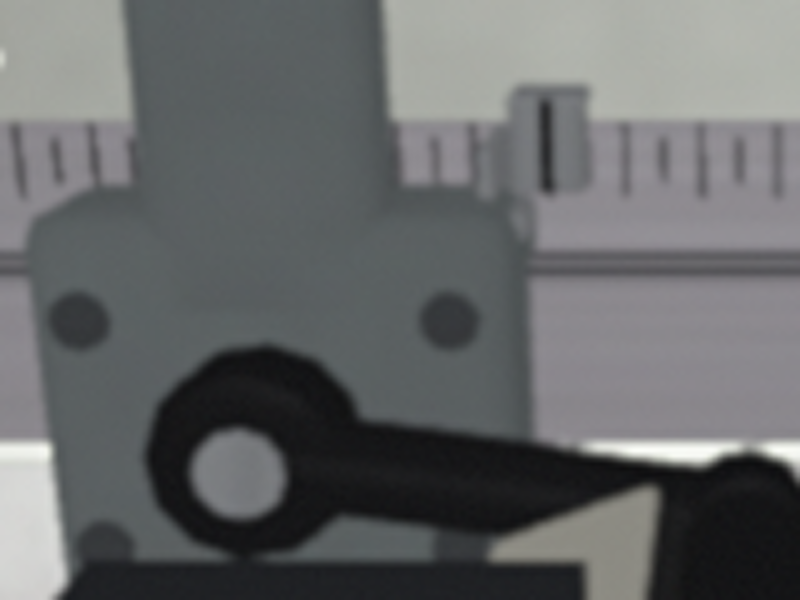

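```bash
python3 - <<'E'
from h import *
T=np.load('T4.npy'); yaw=.191;c=np.array([.5020,-.0530])
Rm=np.array([[np.cos(yaw),-np.sin(yaw)],[np.sin(yaw),np.cos(yaw)]])
loc=lambda p:np.r_[Rm.T@(p[:2]-c),p[2]]
w=lambda x,y:(x/5+180-.4,y/5+180-.4)
print('line',loc(onz('wrist',w(546,145),.0574,T)),'hub',loc(onz('wrist',w(239,474),.101,T)))
for z in(.06,.07,.08):print(z,loc(onz('wrist',w(490,150),z,T)),loc(onz('wrist',w(508,170),z,T)))
im=cv2.imread('pics/w4.png')
cv2.imwrite("pics/w4y.png",cv2.resize(im[190:230,260:310],(750,600),interpolation=cv2.INTER_CUBIC))
E
```

```text
line [0.00739153 0.01959965 0.0574    ] hub [ 0.035016   -0.00971708  0.101     ]
0.06 [0.0075178  0.01278049 0.06      ] [0.01010719 0.01496329 0.06      ]
0.07 [0.00551295 0.01432983 0.07      ] [0.00798082 0.01641019 0.07      ]
0.08 [0.0035081  0.01587917 0.08      ] [0.00585445 0.0178571  0.08      ]
```

View pics/w4y.png

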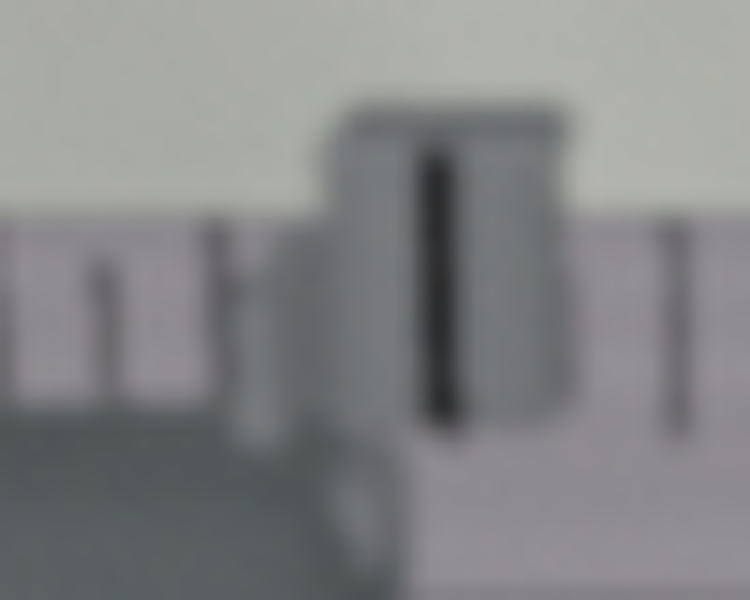

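The pointer is at about y 0.0139 and the line at 0.0196, so 5.7 mm remain.

move_arm([
  [0, 2, 0, 0],
  [0, 4, 0, 0],
  [0, 5.7, 0, 0],
  [0, 5.7, 0, 0],
  [0, 5.7, 0, 0],
])

```text
clock: 9.72
position: [0.5333, 0.0051, 0.2927]
ee_rot: [0.299, -3.127, 0.0]
force: [-2.2, -4.7, 2.1]
width: 0.145
```

```bash
python3 - <<'E'
from h import *
T=toolT();im=arm.get_image('wrist');np.save('T5.npy',T)
im=im[:,:,::-1];cv2.imwrite("pics/w5.png",im);s=arm.observe()
print(np.round(T[:3,3],4),s['clock'],s['joints'],s['force'])
cv2.imwrite("pics/w5y.png",cv2.resize(im[180:280,190:315],(750,600),interpolation=cv2.INTER_CUBIC))
E
```

```text
[0.5333 0.0051 0.2927] 9.775 [ 0.53654718  0.58624553 -0.91626626  1.87536628  0.56432978  0.96328543
  1.12496308] [-1.07877423 -4.25909246  1.7248725 ]
```

View pics/w5y.png

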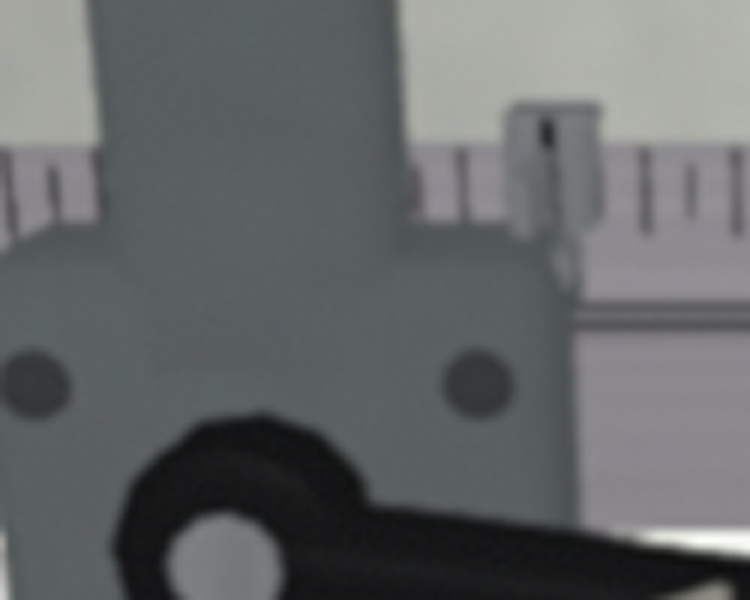

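The pointer tip now covers the line. Next I'll swing the lever back.

move_arm([
  [-4, -0.6, 0, 0],
  [-8.1, -1.6, 0, 0],
  [-14.3, -3.7, 0, 0],
  [-20.3, -6.6, 0, 0],
  [-25.8, -10.2, 0, 0],
  [-30.9, -14.4, 0, 0],
  [-35.4, -19.2, 0, 0],
  [-39.4, -24.5, 0, 0],
  [-42.7, -30.2, 0, 0],
])

```text
clock: 10.9
position: [0.5811, -0.0162, 0.2927]
ee_rot: [0.3, -3.127, -0.001]
force: [-4.9, -1.0, 2.5]
width: 0.15
```

move_arm([
  [-2.5, -6.1, 0, 0],
  [-4.3, -12.4, 0, 0],
  [-5.4, -18.9, 0, 0],
  [-5.6, -22.2, 0, 0],
  [-5.6, -23.3, 0, 0],
  [-5.6, -23.3, 0, 0],
])

```text
clock: 11.65
position: [0.591, -0.0379, 0.2929]
ee_rot: [-0.3, 3.126, 0.0]
force: [-1.5, 1.3, 1.0]
width: 0.149
```

```bash
python3 - <<'E'
from h import *
T=toolT();im=arm.get_image('wrist');np.save('T6.npy',T)
im=im[:,:,::-1];cv2.imwrite("pics/w6.png",im);s=arm.observe()
print(np.round(T[:3,3],4),s['clock'],s['joints'],s['force'])
E
```

```text
[ 0.591  -0.0379  0.2929] 11.7 [ 0.5559588   0.66246874 -0.88504757  1.73207885  0.58731489  1.0337332
  1.22326522] [-1.09358656  1.73197984  1.03324466]
```

View pics/w6.png

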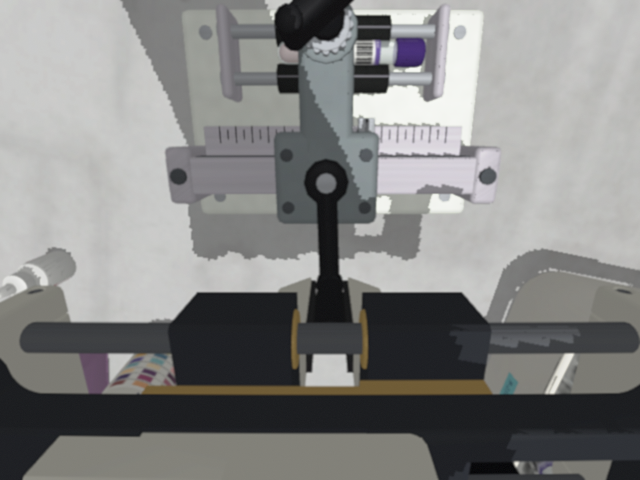

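move_arm([
  [0, -1.5, 0, 0],
  [0, -2.5, 0, 0],
  [0, -2.5, 0, 0],
])

```text
clock: 12.08
position: [0.5914, -0.04, 0.2929]
ee_rot: [-0.3, 3.127, 0.001]
force: [-1.8, 3.9, 1.9]
width: 0.151
```

```bash
python3 - <<'E'
from h import *
T=toolT();im=arm.get_image('wrist');np.save('T7.npy',T)
im=im[:,:,::-1];cv2.imwrite("pics/w7.png",im);s=arm.observe()
print(np.round(T[:3,3],4),s['clock'],s['force'])
cv2.imwrite("pics/w7z.png",cv2.resize(im[100:220,250:410],(800,600),interpolation=cv2.INTER_CUBIC))
E
```

```text
[ 0.5914 -0.04    0.2929] 12.125 [-1.59745286  4.10406165  2.48128222]
```

View pics/w7z.png

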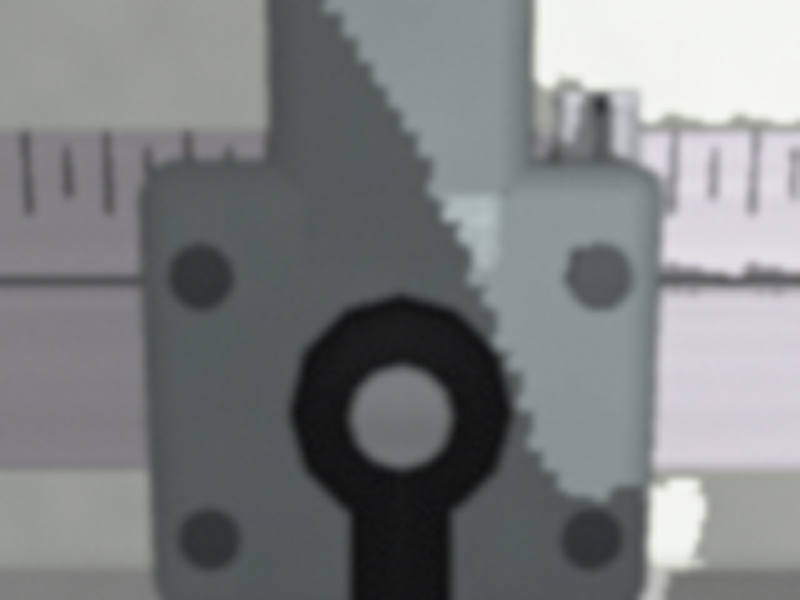

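move_arm([
  [0, 0, 0, 0],
  [0, 0, 0, 0],
  [0, 0, 0, 0],
  [0, 0, -30, 0],
  [0, 0, -70, 0],
  [0, 0, -70, 0],
], grip=45)

```text
clock: 12.88
position: [0.5922, -0.0401, 0.3657]
ee_rot: [-0.299, 3.122, -0.001]
force: [0.2, 0.3, -0.7]
width: 0.489
```

```bash
python3 - <<'E'
from h import *
yaw=.191;c=np.array([.5020,-.0530])
Rm=np.array([[np.cos(yaw),-np.sin(yaw)],[np.sin(yaw),np.cos(yaw)]])
loc=lambda p:np.r_[Rm.T@(p[:2]-c),p[2]]
T=np.load('T7.npy')
print('hub7',loc(onz('wrist',(400/5+249.6,417/5+99.6),.101,T)))
T=toolT();im=arm.get_image('wrist');np.save('T8.npy',T)
im=im[:,:,::-1];cv2.imwrite("pics/w8.png",im);s=arm.observe()
print(np.round(T,4),s['clock'],s['joints'],s['force'])
E
```

```text
hub7 [ 0.0345684  -0.00436368  0.101     ]
[[-9.819e-01 -1.896e-01  5.100e-03  5.922e-01]
 [-1.896e-01  9.819e-01 -2.000e-04 -4.010e-02]
 [-5.000e-03 -1.200e-03 -1.000e+00  3.657e-01]
 [ 0.000e+00  0.000e+00  0.000e+00  1.000e+00]] 12.925 [ 0.59175052  0.59250802 -0.93392648  1.6537935   0.51365737  1.15766588
  1.28900325] [ 0.4032436   0.27053636 -0.42733913]
```

View pics/w8.png

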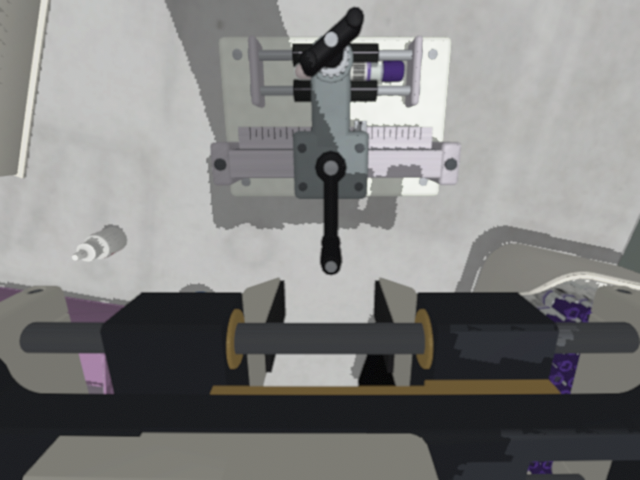

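The lever is straight back and the wing's ends are at px (308,68) and (356,16). I'll measure the wing from this.

```bash
python3 - <<'E'
from h import *
yaw=.191;c=np.array([.5020,-.0530])
Rm=np.array([[np.cos(yaw),-np.sin(yaw)],[np.sin(yaw),np.cos(yaw)]])
loc=lambda p:np.r_[Rm.T@(p[:2]-c),p[2]]
T=np.load('T8.npy')
im=cv2.imread('pics/w8.png')
cv2.imwrite("pics/w8z.png",cv2.resize(im[0:105,265:405],(800,600),interpolation=cv2.INTER_CUBIC))
h=onz('wrist',(330,168),.101,T)
print('hub',loc(h))
a=onz('wrist',(308,68),.134,T);b=onz('wrist',(356,16),.134,T)
d=loc(b)-loc(a);print(loc(a),loc(b),np.arctan2(d[1],d[0]),np.linalg.norm(d))
for p in((332,40),):print('wing',loc(onz('wrist',p,.136,T)))
wl=np.array([.0345-.072,-.0044]);print('wing world',c+Rm@wl, 'rel tool',T[:3,:3].T@(np.r_[c+Rm@wl,.122]-T[:3,3]))
E
```

```text
hub [ 0.03485937 -0.00480078  0.101     ]
[-0.02344215 -0.01715929  0.134     ] [-0.04922348  0.00939671  0.134     ] 2.3413942185194014 0.037012134721629494
wing [-0.03705971 -0.00364374  0.136     ]
wing world [ 0.46601724 -0.06443902] rel tool [0.12971737 0.00033362 0.24307094]
```

View pics/w8z.png

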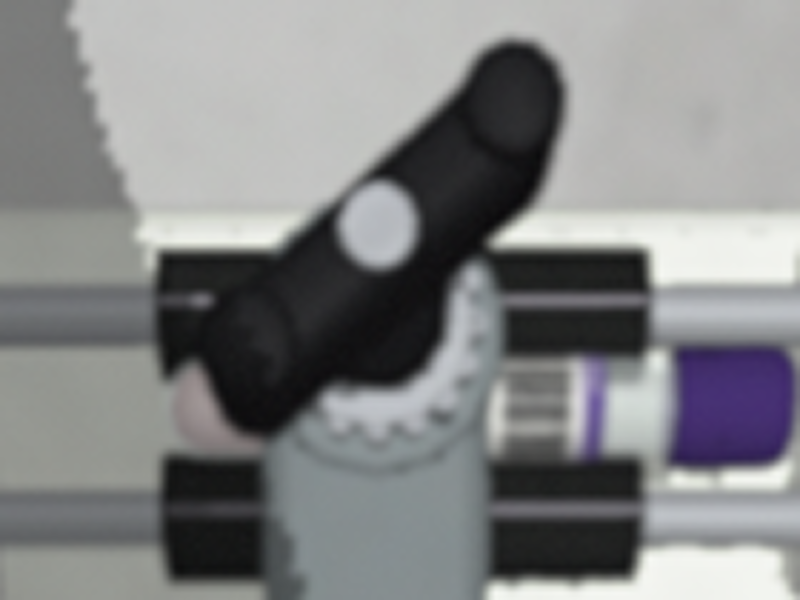

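```bash
python3 - <<'E'
from h import *
yaw=.191;c=np.array([.5020,-.0530])
Rm=np.array([[np.cos(yaw),-np.sin(yaw)],[np.sin(yaw),np.cos(yaw)]])
loc=lambda p:np.r_[Rm.T@(p[:2]-c),p[2]]
T=np.load('T8.npy')
w=lambda x,y:(x/5.714+265-.4,y/5.714-.4)
a=loc(onz('wrist',w(250,340),.136,T));b=loc(onz('wrist',w(517,95),.136,T));d=b-a
print(a,b,(a+b)/2,np.arctan2(d[1],d[0]),np.linalg.norm(d),loc(onz('wrist',w(378,225),.136,T)))
E
```

```text
[-0.02759531 -0.01676335  0.136     ] [-0.04851715  0.00877068  0.136     ] [-0.03805623 -0.00399633  0.136     ] 2.257237774074965 0.03301076002534303 [-0.03756239 -0.00432633  0.136     ]
```

move_arm([
  [15, 0, 0, 0.12],
  [35, 0, 0, 0.25],
  [60, 0, 0, 0.4],
  [85, 0, 0, 0.55],
  [108, 0, 0, 0.7],
  [122, 0, 0, 0.8],
  [128, 0.3, 0, 0.85],
  [129, 0.3, 0, 0.85],
  [129, 0.3, 0, 0.85],
])

```text
clock: 14.05
position: [0.465, -0.0646, 0.3626]
ee_rot: [-1.014, -2.973, -0.0]
force: [-0.3, -0.1, 0.4]
width: 0.492
```

```bash
python3 - <<'E'
from h import *
T=toolT();im=arm.get_image('wrist');np.save('T9.npy',T)
im=im[:,:,::-1];cv2.imwrite("pics/w9.png",im);s=arm.observe()
print(np.round(T,4),s['clock'],s['joints'],s['force'])
cv2.imwrite("pics/s9.png",arm.get_image('side')[:,:,::-1])
E
```

```text
[[-7.917e-01  6.110e-01  1.000e-04  4.650e-01]
 [ 6.110e-01  7.917e-01  3.000e-04 -6.460e-02]
 [ 1.000e-04  3.000e-04 -1.000e+00  3.626e-01]
 [ 0.000e+00  0.000e+00  0.000e+00  1.000e+00]] 14.1 [ 0.67580359  0.33879547 -0.81098478  1.94626388  0.29439462  0.97763162
  0.63947712] [ 0.05863522  0.26363423 -0.14777877]
```

View pics/w9.png

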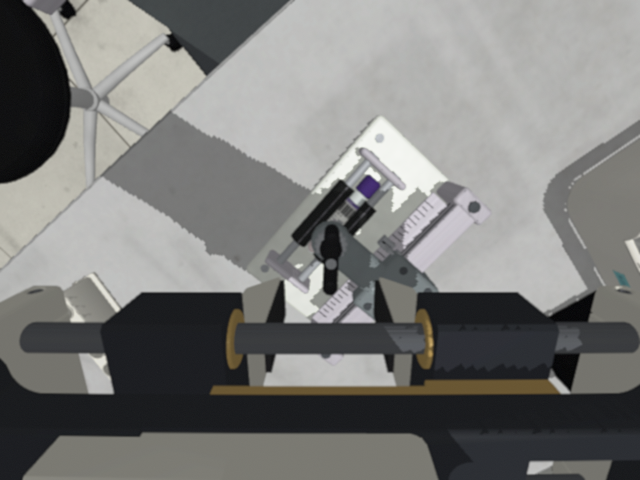

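The wing lies along the fingers' gap, centred at px column 331. I'll descend and grip it.

move_arm([
  [0, 0, 25, 0],
  [0, 0, 50, 0],
  [0, 0, 72, 0],
  [-0.5, 0, 79.5, 0],
  [-0.5, 0, 79.5, 0],
])

```text
clock: 14.78
position: [0.4652, -0.0649, 0.2831]
ee_rot: [-1.015, -2.972, -0.0]
force: [-0.5, -0.2, -0.2]
width: 0.492
```

move_arm([
  [0, 0, 0, 0],
  [0, 0, 0, 0],
  [0, 0, 0, 0],
  [0, 0, 0, 0],
], grip=3, grip_force=25)

```text
clock: 15.28
position: [0.4655, -0.0645, 0.2837]
ee_rot: [1.015, 2.971, 0.002]
force: [2.5, 3.0, -0.5]
width: 0.152
```

```bash
python3 - <<'E'
from h import *
s=arm.observe();T=toolT();print(np.arctan2(T[1,0],T[0,0]),s)
E
```

```text
2.4831451710762 {'clock': 15.275, 'joints': array([ 0.60202055,  0.44373662, -0.74595986,  2.03952581,  0.41377646,
        0.80822261,  0.52496209]), 'dq': array([-1.52179897e-03,  1.42013778e-03,  1.56595637e-03,  8.01104438e-06,
        5.66553771e-03,  3.84744461e-03, -1.89139586e-03]), 'joint_efforts': array([ 1.27869230e+00, -5.09062207e+01, -7.27288261e+00, -2.18986398e+01,
        2.98348339e-01,  1.02703448e+00,  3.15113459e-03]), 'position': array([ 0.46552235, -0.06445411,  0.28365093]), 'ee_rot': array([1.01522058e+00, 2.97145892e+00, 2.21506429e-03]), 'force': array([ 2.52207281,  3.03864516, -0.50928031]), 'ft_torque': array([ 0.63861012, -0.66096965,  0.01913365]), 'width': 0.1515353350425607}
```

```bash
python3 - <<'E'
from h import *
im=arm.get_image('wrist')[:,:,::-1];cv2.imwrite("pics/w10.png",im);s=arm.observe();print(s['width'],s['clock'])
a=arm.get_image('side')[200:320,215:375,::-1]
cv2.imwrite("pics/s10.png",cv2.resize(a,(800,600),interpolation=cv2.INTER_CUBIC))
E
```

```text
0.148678165425856 15.325
```

View pics/w10.png

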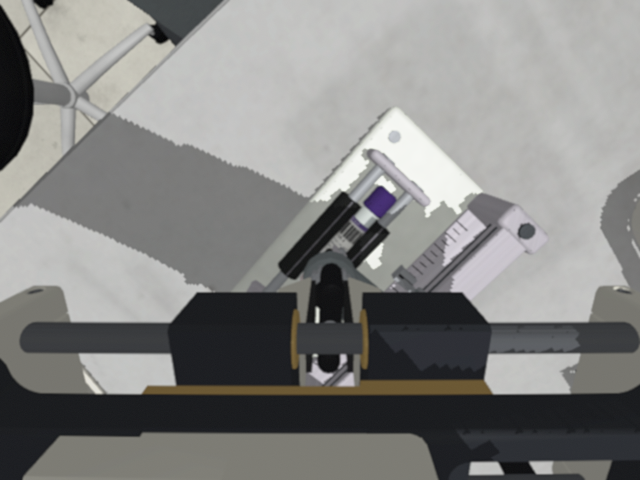

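View pics/s10.png

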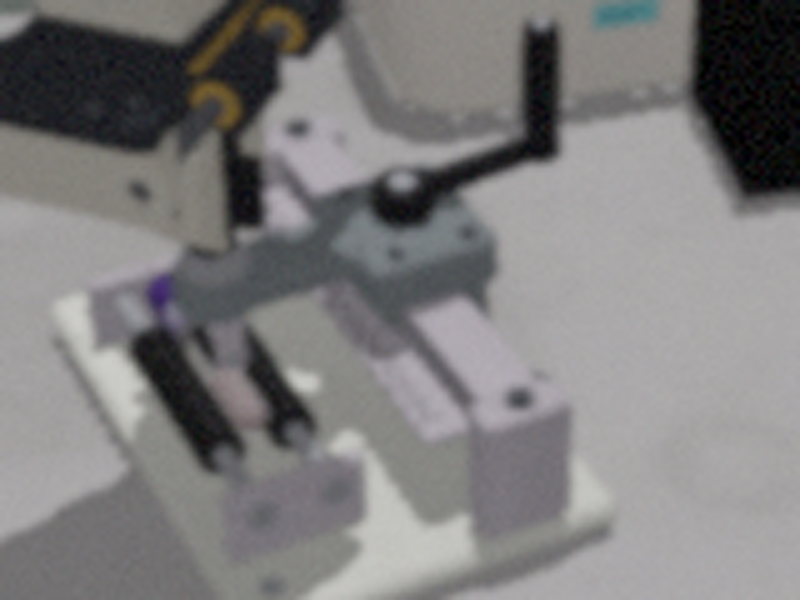

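The opening reads about 13.8 mm, wider than the 10 mm bar, so the tips are probably on a boss under the wing. I'll regrip 7 mm higher.

move_arm([
  [0, 0, 0, 0],
  [0, 0, 0, 0],
  [0, 0, -7, 0],
  [0, 0, -7, 0],
], grip=30)

```text
clock: 15.88
position: [0.4651, -0.0651, 0.2907]
ee_rot: [1.017, 2.972, -0.0]
force: [-0.3, 0.1, 0.3]
width: 0.33
```

move_arm([
  [0, 0, 0, 0],
  [0, 0, 0, 0],
  [0, 0, 0, 0],
  [0, 0, 0, 0],
], grip=3, grip_force=25)

```text
clock: 16.38
position: [0.4653, -0.0644, 0.2902]
ee_rot: [1.015, 2.973, 0.002]
force: [3.0, 4.3, -2.7]
width: 0.104
```

The grip is now 9.6 mm, on the bar itself. I'll turn clockwise and follow the screw down.

move_arm([
  [0, 0.7, 0, 0.1],
  [0, 0.7, 0.2, 0.26],
  [0, 0.7, 0.4, 0.43],
  [0, 0.7, 0.6, 0.6],
  [0, 0.7, 0.7, 0.77],
  [0, 0.7, 0.9, 0.94],
  [0, 0.7, 1.1, 1.11],
  [0, 0.7, 1.2, 1.28],
  [0, 0.7, 1.4, 1.45],
  [0, 0.7, 1.5, 1.62],
  [0, 0.7, 1.7, 1.79],
  [0, 0.7, 1.9, 1.95],
  [0, 0.7, 2.0, 2.05],
  [0, 0.7, 2.0, 2.05],
])

```text
clock: 18.12
position: [0.4656, -0.0641, 0.2883]
ee_rot: [-3.068, -0.676, -0.001]
force: [2.2, 2.2, -1.9]
width: 0.108
```

```bash
python3 - <<'E'
from h import *
s=arm.observe();T=toolT();print(np.arctan2(T[1,0],T[0,0]),s['joints'],s['force'],s['ft_torque'],s['position'],s['width'])
im=arm.get_image('wrist')[:,:,::-1];cv2.imwrite("pics/w11.png",im)
E
```

```text
0.4337802359542831 [ 0.22388476  0.34718595 -0.25112248  2.06317883  0.12491211  0.74481904
 -1.24186478] [ 2.2373244   2.19426238 -1.94339628] [ 0.6701808  -0.47278395 -0.0100479 ] [ 0.4656414  -0.06410524  0.2882903 ] 0.10821255965110108
```

View pics/w11.png

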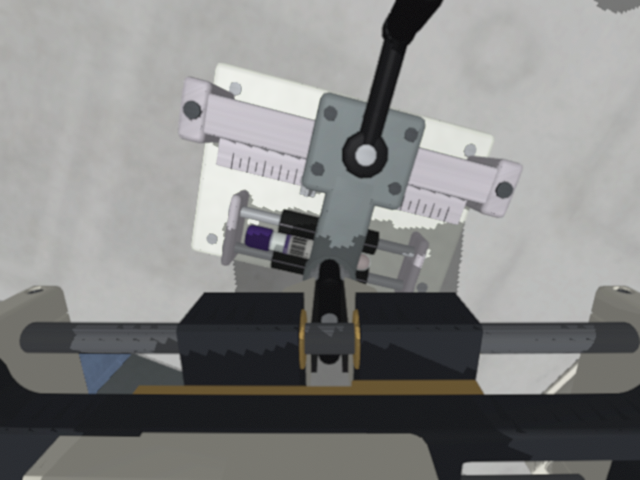

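move_arm([
  [0, 0, 0.1, 0.06],
  [0, 0, 0.1, 0.12],
  [0, 0, 0.2, 0.18],
  [0, 0, 0.2, 0.18],
])

```text
clock: 18.68
position: [0.4656, -0.0642, 0.2882]
ee_rot: [-3.116, -0.4, -0.001]
force: [2.5, 2.5, -0.1]
width: 0.107
```

```bash
python3 - <<'E'
from h import *
s=arm.observe();T=toolT();print(np.arctan2(T[1,0],T[0,0]),s['force'],s['ft_torque'],s['width'])
E
```

```text
0.25517430854342055 [ 2.52635615  2.5052177  -0.11852445] [ 0.90556926 -0.47965072 -0.06490396] 0.10696341914489549
```

move_arm([
  [0, 0, 0.05, 0.05],
  [0, 0, 0.1, 0.1],
  [0, 0, 0.1, 0.1],
  [0, 0, 0.1, 0.1],
])

```text
clock: 19.18
position: [0.4656, -0.0642, 0.2881]
ee_rot: [-3.132, -0.244, -0.001]
force: [1.6, 3.6, 2.2]
width: 0.109
```

```bash
python3 - <<'E'
from h import *
s=arm.observe();T=toolT();print(np.arctan2(T[1,0],T[0,0]),s['force'],s['ft_torque'],s['width'],s['clock'])
E
```

```text
0.15567381744153613 [1.61259749 3.62359296 2.18170641] [ 0.85893444 -0.40228677  0.49449179] 0.10860787018584318 19.175
```

Torque about z jumped to 0.49 N m at yaw 0.156, so the screw has reached its stop (stand yaw is about 0.19). I'll press a little more and hold.

move_arm([
  [0, 0, 0, 0.03],
  [0, 0, 0, 0.06],
  [0, 0, 0, 0.06],
  [0, 0, 0, 0.06],
])

```text
clock: 19.68
position: [0.4655, -0.0643, 0.288]
ee_rot: [3.138, 0.146, 0.0]
force: [0.2, 5.3, 5.1]
width: 0.119
```

```bash
python3 - <<'E'
from h import *
s=arm.observe();T=toolT();print(np.arctan2(T[1,0],T[0,0]),s['force'],s['ft_torque'],s['width'],s['clock'])
im=arm.get_image('wrist')[:,:,::-1];cv2.imwrite("pics/w12.png",im)
a=arm.get_image('side')[200:320,215:375,::-1]
cv2.imwrite("pics/s12.png",cv2.resize(a,(800,600),interpolation=cv2.INTER_CUBIC))
E
```

```text
0.09329830925138151 [0.1674761  5.25304874 5.1269417 ] [ 1.02341083 -0.16919779  0.63533634] 0.11901946525533467 19.675
```

View pics/w12.png

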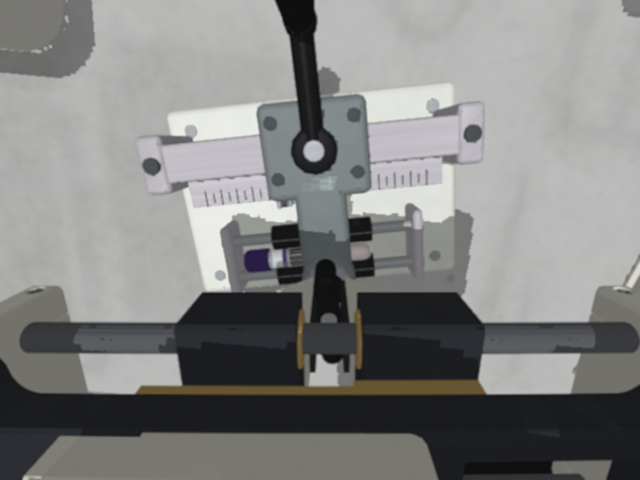

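View pics/s12.png

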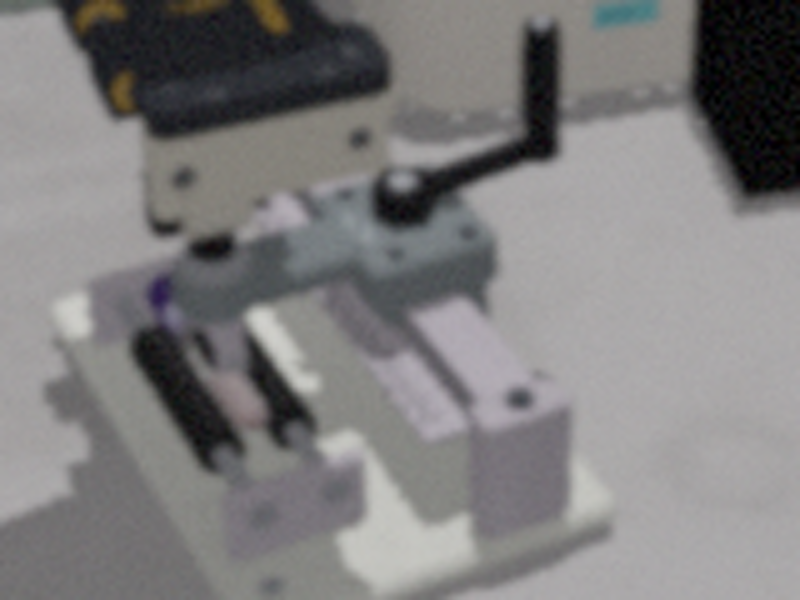

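It's seated, and the jaws are prying slightly against the stop. I'll back off to stand-relative 1.57 (tool yaw 1.76).

move_arm([
  [0, 0, 0, -0.1],
  [0, 0, -0.2, -0.25],
  [0, 0, -0.4, -0.42],
  [0, 0, -0.5, -0.59],
  [0, 0, -0.7, -0.76],
  [0, 0, -0.8, -0.93],
  [0, 0, -1.0, -1.1],
  [0, 0, -1.2, -1.27],
  [0, 0, -1.4, -1.44],
  [0, 0, -1.5, -1.57],
  [0, 0, -1.5, -1.64],
  [0, 0, -1.5, -1.665],
  [0, 0, -1.5, -1.665],
  [0, 0, -1.5, -1.665],
])

```text
clock: 21.52
position: [0.4656, -0.0645, 0.2894]
ee_rot: [2.005, 2.418, 0.001]
force: [1.2, 4.7, 4.1]
width: 0.108
```

```bash
python3 - <<'E'
from h import *
s=arm.observe();T=toolT();print(np.arctan2(T[1,0],T[0,0]),s['force'],s['ft_torque'],s['width'],s['position'],s['clock'])
im=arm.get_image('wrist')[:,:,::-1];cv2.imwrite("pics/w13.png",im)
a=arm.get_image('side')[200:320,215:375,::-1]
cv2.imwrite("pics/s13.png",cv2.resize(a,(800,600),interpolation=cv2.INTER_CUBIC))
E
```

```text
1.7569086575396191 [1.18686288 4.67778679 4.11404898] [ 1.03892178 -0.66633566  0.02710929] 0.10763887430960563 [ 0.46558181 -0.06445448  0.28944841] 21.525
```

View pics/w13.png

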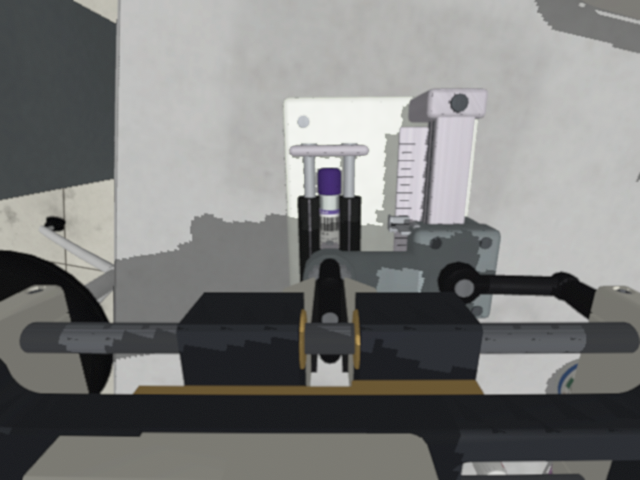

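View pics/s13.png

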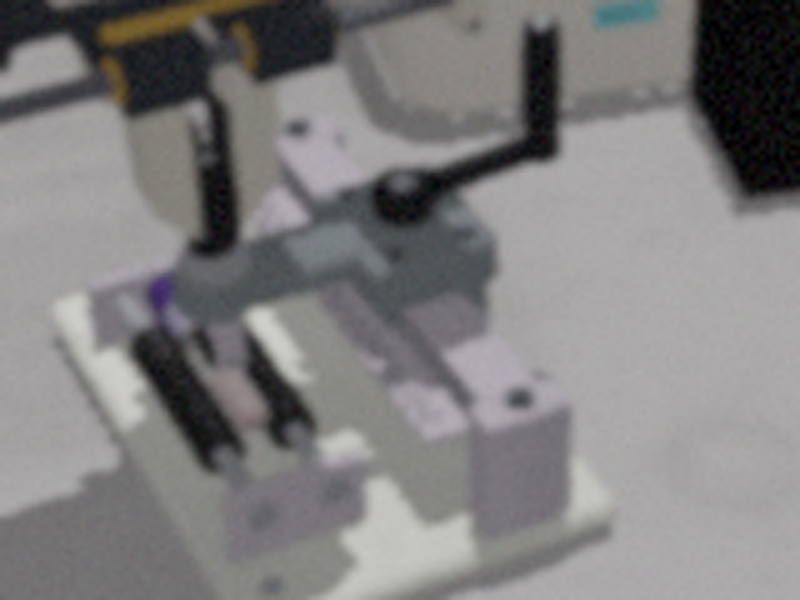

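The wing is now parallel to the tube and gripped at 9.9 mm, with residual torque near 0. One last look at the pointer, at px (398,222).

```bash
python3 - <<'E'
import cv2
a=cv2.imread("pics/w13.png")[185:275,370:490]
cv2.imwrite("pics/w13z.png",cv2.resize(a,(800,600),interpolation=cv2.INTER_CUBIC))
E
```

```text
(no output)
```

View pics/w13z.png

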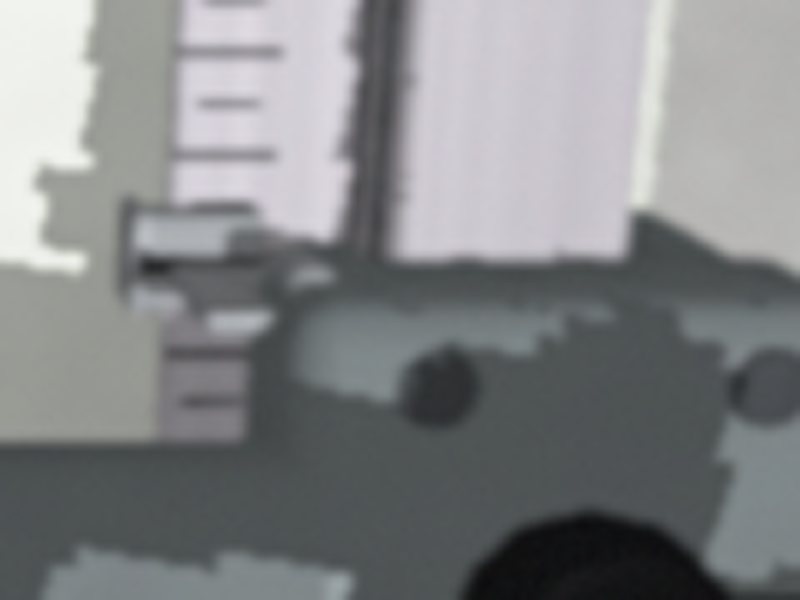

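The pointer tip sits right on the line at zoom (170-190,265). I'll hand in the job.

```bash
python3 - <<'E'
from cell import arm
s=arm.observe();print(s['clock'],s['width'],abs(s['dq']).max())
print(arm.sign_off())
E
```

```text
21.625 0.10390391146213314 0.00272666314708527
the job is handed in; nothing more can be done
None
```

The stand is set, and the job was handed in at 21.6 s with the arm still gripping the wing screw at the quarter-turn setting.

- **Lever and carriage:** I swung the lever free, slid the carriage about 46 mm to the clip's line, and swung the lever back to its stop. The last wrist picture shows the pointer tip on the line and the lever straight back.
- **Wing screw, seating:** I turned it clockwise about 2.3 rad, until the torque rose to 0.5–0.6 N m against the hard stop. The contact between press roller and tube was judged only from that stop torque.
- **Wing screw, backing off:** I then turned it back to about 1.57 rad, worked out from the gripper's angle against the stand. The wing is parallel to the tube, the opening is about 9.7 mm on the 10 mm bar, grip force is set to 25 N, and torque about the screw is near zero.
- **Regrip:** My first grip caught something about 14 mm thick, probably a boss under the wing, so I regripped 7 mm higher. That puts the grasp point about 7 mm above the wing's grip point.
- **Other checks:** The tube was lying on its rollers in the last pictures. I didn't touch the bottle or the dropper, but I didn't measure their positions again at the end. None of my final checks failed or disagreed.

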